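# Push a stuck chew stub out of its holder

## Task

One of the two chew holders on the filling stand has a worn-down chew stub stuck in its bore. Take the slim push rod from the wooden rack, press it down through that holder until the stub drops out into the blue bowl underneath, then hang the rod back upright in its slot in the rack. Leave everything else where it is.

Things in the scene. Friction and masses are not known exactly. Their poses are not given: they have to be found in the camera images.
- rod: Slim beech push rod hanging upright by its collar in one of the rail's two slots. Origin at the centre of its foot, z up the rod. Shaft 18 mm across from z = 0 to 105 mm, tapered to 12 mm over the lowest 6 mm; collar 40 mm across, 105 to 113 mm; plain round grip 26 mm across, 113 to 170 mm. About 90 g. The shaft goes into the bore with 4 mm to spare all round.
- tamper: Wide-footed beech tamper in the other slot; not needed, leave alone. Origin at the centre of its foot, z up. Foot 36 mm across (too wide for the bores), shaft 16 mm, collar 40 mm across with its underside at 105 mm, mushroom knob 48 mm across with its top at 145 mm.
- rack: Low slotted beech rack, fixed. Origin on the counter under the middle of its tool rail; x to its back, away from the robot, y to its left along the rail. Rail: board 14 mm thick, top 125 mm above the counter, x = -30 to 46, y = -100 to 100 mm. Base board 12 mm thick, x = -58 to 58 mm. From y = 125 to 425 mm stand three lidded tubs, tops 160 mm above the counter.
- slot_left (a point): Middle of the rail's left slot, on the board's top, 47.5 mm left (+y) of the rack's middle. Slot 26 mm wide, open at the front edge 30 mm before this point, ending 12 mm behind it; axes as the rack's. A tool hangs with its collar on the board, its axis about here, its foot 105 mm below; it can be lifted straight up, or raised a little and drawn out to the front (-x).
- slot_right (a point): The same for the right slot, 47.5 mm right (-y) of the rack's middle.
- stand: Wooden filling stand, fixed: deck 110 mm (its x) by 300 mm (its y), underside 75 and top 93 mm above the counter, on two end panels, open at front and back. Two stations at y = +65 and -65 mm, each a 44 mm hole through the deck with a chew holder clamped over it. Origin on the counter under the deck's middle.
- holder: The chew holder with the stub stuck in it: a fixed nylon spool 64 mm across, 60 mm tall, with a straight upright bore 26 mm across right through. Origin at the centre of its underside, 87 mm above the counter, z up; the top rim is at z = 60 mm. Inside, four sprung rubber lips with ribs at z = 19 and 31 mm grip the stub; empty they close to a 21 mm circle.
- spare_holder: The other chew holder, identical but with an empty bore, fixed on the other station; leave alone. Origin as for the holder.
- stub: Worn chew stub, a tan cylinder 22 mm across, 30 mm long, about 25 g; origin at the centre of its underside. At first it stands in the holder's bore, its top 20 mm below the rim. The lips hold it by friction: about 4 to 13 N pushes it down, and it falls free after some 18 to 22 mm (a rod foot level with the holder's underside is surely enough).
- bowl: Blue silicone bowl, 122 mm across the rim, 42 mm tall, floor 5 mm thick, standing loose on the counter under the stand, below the holder with the stub. Origin at the centre of its underside, z up. Leave it there.
- tub_near: The first lidded plastic tub counted from the tool rail, 88 mm square, 147 mm tall, loose in its bay; origin under its centre. Leave alone.
- tub_mid: The second lidded plastic tub counted from the tool rail, 88 mm square, 147 mm tall, loose in its bay; origin under its centre. Leave alone.
- tub_far: The third lidded plastic tub counted from the tool rail, 88 mm square, 147 mm tall, loose in its bay; origin under its centre. Leave alone.
- scoop: Brushed aluminium scoop, about 210 mm long, 70 mm wide and 70 mm tall at its back, lying loose behind the stand and rack; origin on the counter under the scoop near its handle end, handle towards its -x. Leave alone.
- chew_ring: Nylon chew ring, 92 mm across and 20 mm tall, lying loose in front of the rack; origin under its centre. Leave alone.
- clicker: Small black plastic clicker, 56 x 34 x 18 mm, lying loose in front of the stand; origin under its centre. Leave alone.

How it is judged:
On the way, in this order (a step that is already met when the one before it is completed fails the run):
1. the push rod's foot is in the bore of the holder with the stub, the rod upright, the stub still in it (horizontal distance between rod and holder below 0.008 m and angle between rod's own z axis and vertical below 0.12 rad and z of rod in the frame of holder below 0.055 m and z of stub in the frame of holder above -0.03 m), for 0.05 s.
2. the stub has left the holder downwards while the rod is in the bore (horizontal distance between rod and holder below 0.008 m and angle between rod's own z axis and vertical below 0.12 rad and z of rod in the frame of holder below 0.05 m and z of stub in the frame of holder below -0.04 m), for 0.05 s.
At the end, for the whole second after the job is handed in: Stub at rest in the upright blue bowl (within 55 mm of its axis, under 45 mm above the counter); push rod hanging at rest in a slot of the rail, collar on the board (foot 16 to 24 mm above the counter, axis at rack x from -22 to 10 mm), upright within 0.1 rad (horizontal distance between stub and bowl below 0.055 m and height (world z) of stub below 0.045 m and linear speed of each of stub, rod below 0.03 m/s and angle between each of bowl, rod's own z axis and vertical below 0.1 rad and z of rod in the frame of rack between 0.016 and 0.024 m and x of rod in the frame of rack between -0.022 and 0.01 m); the robot touches nothing.
It fails at once if the tamper, a tub, the scoop, the chew ring or the clicker is moved by more than 20 mm (distance of any of tamper, tub_near, tub_mid, tub_far, scoop, chew_ring, clicker from where it was at the start of the episode above 0.02 m).
It fails at once if the bowl is moved by more than 30 mm (distance of bowl from where it was at the start of the episode above 0.03 m).
It also fails if it takes over 58 s, if anything falls off the work surface, if the arm or the gripper's body presses on something with over 40 N, if the wrist force passes 120 N, or if a joint passes its speed limit or range.

## Robot

A 6-joint arm with a two-finger parallel gripper is mounted at the origin on the work surface. World frame = base frame: x ahead of the robot, y to its left, z up, the work surface at z = 0. Lengths are in m, angles in rad, forces in N, time in s.
With the tool pointing down it reaches from about 0.275 to 0.725 m from the base axis. Payload 15.9 kg.
Tool frame: the origin (TCP) lies midway between the tips of the shut fingers; the grasp point (between the pads) lies 19 mm behind it; z points along the fingers, y is the line along which they close (so a half turn about z gives the same grasp; the last joint's range is limited). The gripper opens to 85 mm and grips with 20 to 120 N. Pads are 22 mm wide; open, the fingers measure 114 mm over their backs; the gripper's body (76 mm by 85 mm) begins 54 mm behind the grasp point. The pads swing forward as they close: fully open they stand 13 mm farther back than shut.
Start: joints at [1.249, 0.213, -0.034, 1.323, 0, 1.571], TCP at [0.158, 0.474, 0.231] pointing down, gripper open.
Joint ranges: [-2.98, 2.98], [-0.74, 1.72], [-1.14, 1.35], [-2.1, 2.04], [-1.57, 1.44], [-3.14, 3.14]. Speed limits (rad/s): [1.89, 1.89, 2.39, 2.57, 3.14, 3.14].

## Interface

Orientations are given as a unit quaternion [x, y, z, w].
In Python, from bench import ctrl gives the robot as it stands.
- The arm moves only by the shell command python3 -m inch 'ROWS' [OPENING] [FORCE]. ROWS is JSON, one flat list of numbers, 6 for each row, row after row: the shift along the tool's x, y, z in units of 40 mm (1.0 is 40 mm), then the turn, a rotation vector about the tool's x, y, z in units of 6 degrees (1.0 is 6 degrees). A call has 1 to 8 rows; each row shifts and turns the commanded pose from where the row before left it, along the tool's axes as they then stand; what a row does not reach is not made up. A row lasts 1/8 s, in which the tool goes at most 62.5 mm and 10.7 degrees, less where a joint would pass 70% of its speed; a pose out of reach is approached as far as the arm can. A call is refused whole if a number of a shift passes 1 or a number of a turn 1, either way. A call with a gripper value outside its range is refused whole. OPENING is the finger opening in mm, from 0 to 85.4, set as the call begins (- or left out, the last holds). The fingers move at their own pace and stop on an object; FORCE is the grip in N (left out, the last holds). Time passes only in rows, so rows that do not move let the fingers close. It gives the time, the measured TCP pose, the force, the opening and the grip force at its end, in the units of the state.
- ctrl.sense(): the state, without advancing time (a new reading comes with each control period).
- ctrl.read_camera(name): name is "scene" or "top"; returns a dict with "frame" (480x640x3 uint8, blue, green, red), "fx", "fy", "cx", "cy" (pixels), "R" (3x3) and "t" (3): a world point X has camera coordinates R X + t. Camera axes: x right, y down, z forward; pixel columns grow to the right and rows downward; lengths in m; the calibration is good to about 2 mm. A picture is of the moment at which its call begins. There is no depth.
- ctrl.sign_off(): hands the job in; it is judged then, once.
The state is a dict: "time_s": time; "joint_positions": joint angles; "joint_velocities": joint speeds; "joint_torque": joint torques, N m; "eef_pos": TCP position; "ee_rot": TCP orientation; "wrist_force": force on the tool from outside, world axes, zero at the start; "wrist_torque": the same for the moment, N m; "opening": finger opening in m; "finger_force": force on a finger pad.
Only numpy, scipy, OpenCV 4.12 (cv2) and the standard library are available. Lean on these libraries where they do the work, as an engineer would, in place of code of your own. Each camera call takes 0.05 s, during which the arm holds its last target. There are 200 camera calls.

## Working session

There is one attempt and no reset: what is moved stays moved. The work goes in short steps, Python scripts to look and compute and a shell command to move; the robot and the scene stay as the last step left them, time stands still between calls to the robot, and variables do not carry over. Pictures are saved under pics/ and viewed, at most 10 in all, crops included, and the job is handed in when it is done.

```bash
mkdir -p pics; ls; python3 - <<'E'
from bench import ctrl
import cv2,numpy as np
s=ctrl.sense();print({k:np.round(v,3) for k,v in s.items()})
for n in("scene","top"):
    c=ctrl.read_camera(n);cv2.imwrite(f"pics/{n}0.png",c["frame"]);print(n,c["fx"],c["fy"],c["cx"],c["cy"],np.round(c["R"],4).tolist(),np.round(c["t"],4), np.round(-np.array(c["R"]).T@c["t"],3))
E
```

```text
pics
{'time_s': np.float64(0.0), 'joint_positions': array([ 1.249,  0.213, -0.035,  1.323,  0.   ,  1.571]), 'joint_velocities': array([ 0.001,  0.001,  0.   ,  0.   , -0.001,  0.002]), 'joint_torque': array([ 4.0000e-03, -6.8615e+01,  4.8713e+01,  1.8000e-02,  0.0000e+00,
       -0.0000e+00]), 'eef_pos': array([0.158, 0.474, 0.231]), 'ee_rot': array([ 0.16 ,  0.987, -0.001, -0.   ]), 'wrist_force': array([-0.007,  0.078,  0.64 ]), 'wrist_torque': array([ 0.013, -0.021, -0.011]), 'finger_force': np.float64(0.0), 'opening': np.float64(0.086)}
scene 481.2346358488937 481.2346358488937 316.29701268074314 247.7025397126159 [[0.6561, 0.7547, -0.0036], [0.5558, -0.4864, -0.6742], [-0.5106, 0.4403, -0.7386]] [-0.4237 -0.2255  1.4896] [ 1.164 -0.446  0.947]
top 521.4155352462959 521.4155352462959 326.2464205693824 239.80623195155366 [[0.0077, -1.0, -0.0013], [-0.9807, -0.0073, -0.1956], [0.1956, 0.0028, -0.9807]] [0.0641 0.5925 1.2151] [0.343 0.065 1.308]
```

View pics/scene0.png

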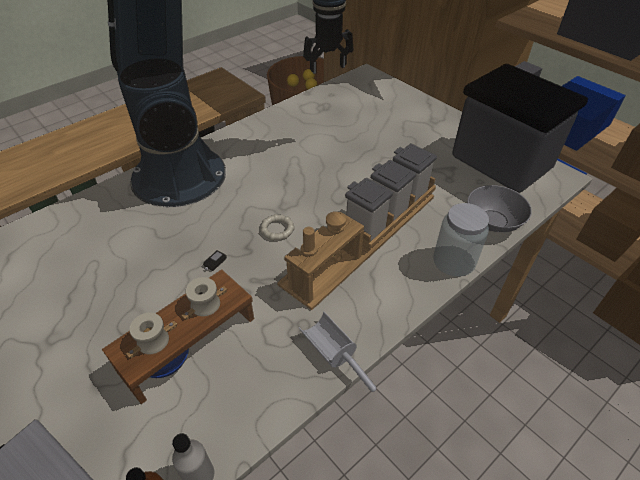

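View pics/top0.png

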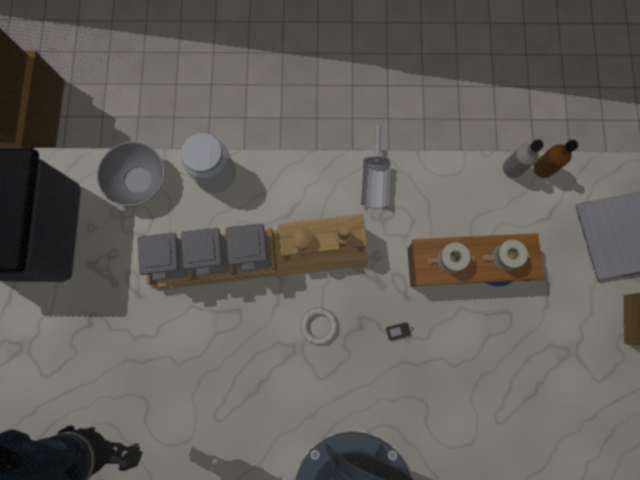

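The scene view shows the bare rod at about (308,238), in the right slot (−y), and the tamper at (336,220). The bowl shows under the right-hand holder at (168,362), and in the top view at (500,283). In the top view that holder is at (512,254) and the rod at (345,234). Next I'll zoom in on both.

```bash
cat > h.py <<'E'
from bench import ctrl
import cv2,numpy as np
def ray(c,p):
    R=np.array(c["R"]);t=np.array(c["t"]).ravel()
    d=R.T@np.array([(p[0]-c["cx"])/c["fx"],(p[1]-c["cy"])/c["fy"],1]);return -R.T@t,d/np.linalg.norm(d)
def plane(c,p,z):
    o,d=ray(c,p);return o+d*(z-o[2])/d[2]
def proj(c,X):
    v=np.array(c["R"])@X+np.array(c["t"]).ravel();return np.array([c["fx"]*v[0]/v[2]+c["cx"],c["fy"]*v[1]/v[2]+c["cy"]])
E
python3 - <<'E'
from h import *
a=cv2.imread("pics/top0.png");b=cv2.imread("pics/scene0.png")
def cr(i,x,y,w,h,s):return cv2.resize(i[y:y+h,x:x+w],None,fx=s,fy=s,interpolation=cv2.INTER_CUBIC)
o=np.zeros((600,800,3),np.uint8)
o[:300,:400]=cr(a,280,205,100,75,4);o[:300,400:]=cr(a,435,225,100,75,4)
o[300:,:400]=cr(b,270,205,100,75,4);o[300:,400:]=cr(b,120,270,100,75,4)
cv2.imwrite("pics/z0.png",cv2.convertScaleAbs(o,alpha=1.5))
E
```

```text
(no output)
```

View pics/z0.png

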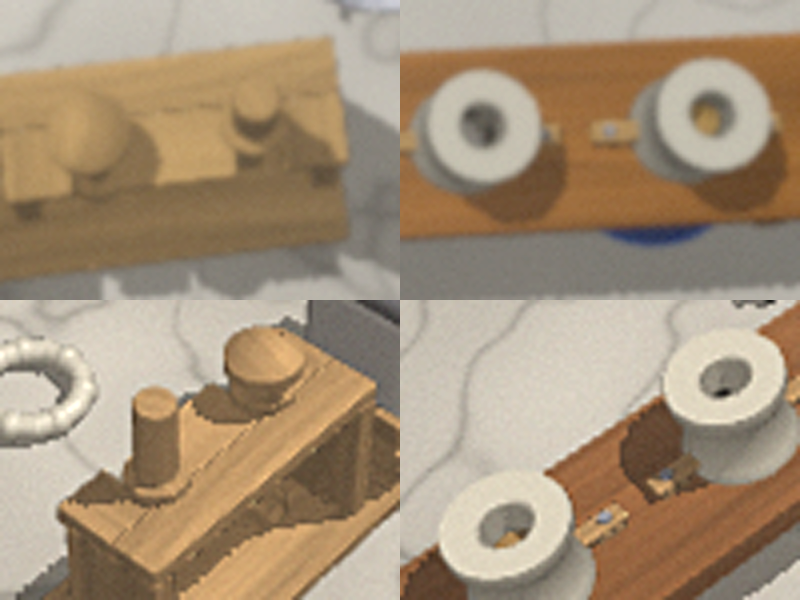

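The tan stub shows in the right holder's bore, with the bowl beneath it. The rod's grip top is at about (344,230) in top and (309,230) in scene, and the holder's rim is at about (513.5,253.8) in top.

```bash
python3 - <<'E'
from h import *
T=ctrl.read_camera("top");S=ctrl.read_camera("scene")
def tri(p,q):
    (o1,d1),(o2,d2)=ray(T,p),ray(S,q)
    s=np.linalg.lstsq(np.c_[d1,-d2],o2-o1,rcond=None)[0];a=o1+s[0]*d1;b=o2+s[1]*d2
    return np.round((a+b)/2,4),np.linalg.norm(a-b).round(4)
# rim: low saturation, bright
def rim(f,x0,y0,x1,y1,n):
    h=cv2.cvtColor(f[y0:y1,x0:x1],cv2.COLOR_BGR2HSV)
    v=h[...,2]; th=cv2.threshold(v[h[...,1]<70].reshape(-1,1),0,255,cv2.THRESH_OTSU)[0]
    m=((h[...,1]<70)&(v>th)).astype(np.uint8)*255
    cs=cv2.findContours(m,cv2.RETR_EXTERNAL,cv2.CHAIN_APPROX_NONE)[0];c=max(cs,key=cv2.contourArea)
    e=cv2.fitEllipse(cv2.convexHull(c));print(n,th,np.array(e[0])+[x0,y0],e[1]);return np.array(e[0])+[x0,y0]
hr=rim(T["frame"],492,232,535,275,"right");hl=rim(T["frame"],437,238,476,275,"left")
print("holder R plane",plane(T,hr,.147),"L",plane(T,hl,.147), "tri",tri(hr,(146.7,327.8)))
print("L tri",tri(hl,(201.5,289.5)))
print("rod tri",tri((344,230.2),(309.2,230.7)),"planeT",plane(T,(344,230.2),.19),"planeS",plane(S,(309.2,230.7),.19))
# rack corners from crops: rail back-right, front-right (top), tamper knob
for n,p in dict(br=(363,214.5),fr=(366.5,245.5)).items(): print(n,plane(T,p,.125))
print("tamper",plane(T,(303,238),.135),"scoop/ring",plane(T,(319,327),.02),"clicker",plane(T,(399,331),.018))
E
```

```text
right 105.0 [512.95049858 253.01153755] (26.441715240478516, 28.77838897705078)
left 105.0 [455.46623039 255.73314285] (26.882925033569336, 28.6872615814209)
holder R plane [ 0.54710226 -0.35329967  0.147     ] L [ 0.53990069 -0.22334319  0.147     ] tri (array([ 0.548 , -0.3565,  0.1402]), np.float64(0.0016))
L tri (array([ 0.5401, -0.2251,  0.1433]), np.float64(0.0018))
rod tri (array([0.5887, 0.0295, 0.1854]), np.float64(0.0004)) planeT [0.58755078 0.02944111 0.19      ] planeS [0.59226237 0.02676531 0.19      ]
br [ 0.63962909 -0.01695021  0.125     ]
fr [ 0.56603345 -0.02457894  0.125     ]
tamper [0.58057048 0.12175104 0.135     ] scoop/ring [0.38289412 0.08468618 0.02      ] clicker [ 0.37483773 -0.11029821  0.018     ]
```

```bash
python3 -m inch '[0,0,-0.5,0,0,-1, 0,0,-0.5,0,0,-1, 0,0,0,0,0,-1, 0,0,0,0,0,-0.1, 0,0,0,0,0,0]' 60; python3 -c "
from bench import ctrl;print(ctrl.sense()['joint_positions'])"
```

```text
time_s: 0.82
eef_pos: [0.1581, 0.4741, 0.271]
ee_rot: [-0.0, 1.0, -0.0, -0.0]
wrist_force: [-0.4, -0.4, -0.4]
opening: 0.0599
finger_force: 0.0
[ 1.24898811e+00  2.10588778e-01  6.23202245e-02  1.42315628e+00
 -4.38101796e-06  1.24827902e+00]
```

```bash
python3 -m inch '[-0.9,-0.9,0,0,0,0, -0.9,-0.9,0,0,0,0, -0.9,-0.9,0,0,0,0, -0.9,-0.9,0,0,0,0, -0.9,-0.9,0,0,0,0, -0.9,-0.9,0,0,0,0, -0.9,-0.9,0,0,0,0, -0.9,-0.9,0,0,0,0]'; python3 -m inch '[-0.9,-0.9,0,0,0,0, -0.9,-0.9,0,0,0,0, -0.9,-0.9,0,0,0,0, -0.9,-0.9,0,0,0,0, 0,0,0,0,0,0, 0,0,0,0,0,0]'
```

```text
time_s: 1.82
eef_pos: [0.4479, 0.1857, 0.2711]
ee_rot: [-0.0, 1.0, 0.0, -0.0]
wrist_force: [0.7, 1.2, -0.3]
opening: 0.0598
finger_force: 0.0
time_s: 2.58
eef_pos: [0.591, 0.0437, 0.2709]
ee_rot: [-0.001, 1.0, 0.0, -0.0]
wrist_force: [0.1, -0.1, 0.5]
opening: 0.0597
finger_force: 0.0
```

```bash
python3 -m inch '[0.06,-0.37,0,0,0,0, 0,0,0.4,0,0,0, 0,0,0,0,0,0]'; python3 - <<'E'
from h import *
S=ctrl.read_camera("scene");T=ctrl.read_camera("top")
a=cv2.resize(S["frame"][165:277,240:390],None,fx=5,fy=5,interpolation=cv2.INTER_CUBIC)
cv2.imwrite("pics/g1.png",cv2.convertScaleAbs(a,alpha=1.5))
E
```

```text
time_s: 2.95
eef_pos: [0.5879, 0.0286, 0.255]
ee_rot: [-0.002, 1.0, -0.0, -0.001]
wrist_force: [-0.2, -1.1, -0.1]
opening: 0.0601
finger_force: 0.0
```

View pics/g1.png

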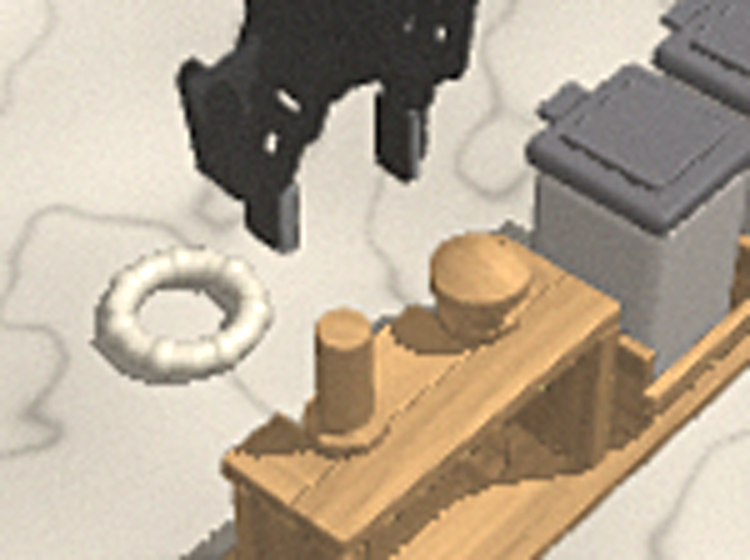

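The fingertips, midway at crop (345,208), sit right above the rod's top at (345,328). I'll descend and grip.

```bash
python3 -m inch '[0,0,0.8,0,0,0, 0,0,0.6,0,0,0, 0,0,0.5,0,0,0, 0,0,0.4,0,0,0, 0,0,0.3,0,0,0, 0,0,0,0,0,0]'; python3 -m inch '[0,0,0,0,0,0, 0,0,0,0,0,0, 0,0,0,0,0,0, 0,0,0,0,0,0, 0,0,0,0,0,0, 0,0,0,0,0,0]' 0 80
```

```text
time_s: 3.8
eef_pos: [0.5887, 0.0288, 0.1511]
ee_rot: [-0.001, 1.0, -0.0, -0.0]
wrist_force: [0.0, 0.6, -0.3]
opening: 0.0599
finger_force: 0.0
time_s: 4.55
eef_pos: [0.5894, 0.0287, 0.1522]
ee_rot: [-0.001, 1.0, 0.0, 0.001]
wrist_force: [-1.4, -0.9, 5.4]
opening: 0.0242
finger_force: 78.4
```

```bash
python3 -m inch '[0,0,-0.4,0,0,0, 0,0,-0.6,0,0,0, 0,0,-0.6,0,0,0, 0,0,-0.7,0,0,0, 0,0,-0.8,0,0,0, 0,0,-0.8,0,0,0, 0,0,0,0,0,0, 0,0,0,0,0,0]'; python3 - <<'E'
from h import *
S=ctrl.read_camera("scene")
a=cv2.resize(S["frame"][145:265,240:400],None,fx=5,fy=5,interpolation=cv2.INTER_CUBIC)
cv2.imwrite("pics/g2.png",cv2.convertScaleAbs(a,alpha=1.5))
E
```

```text
time_s: 5.55
eef_pos: [0.589, 0.0287, 0.3068]
ee_rot: [-0.001, 1.0, -0.0, -0.0]
wrist_force: [-0.2, -0.5, -0.7]
opening: 0.0239
finger_force: 78.4
```

View pics/g2.png

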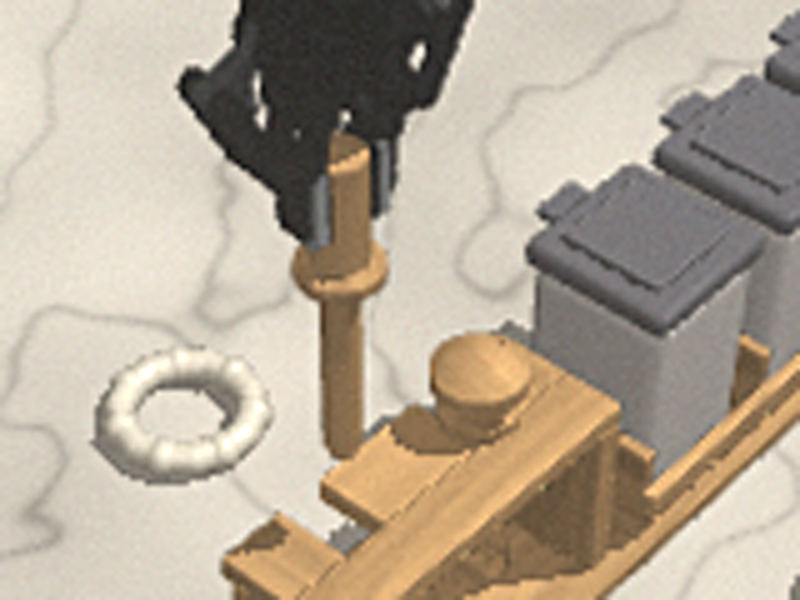

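The rod hangs straight in the grip with its foot clear at crop (342,450), and the empty slot is visible below. I'll carry it to the holder.

```bash
python3 -m inch '[0.1,-0.6,0,0,0,0, 0.1,-0.9,0,0,0,0, 0.1,-0.9,0,0,0,0, 0.1,-0.9,0,0,0,0, 0.1,-0.9,0,0,0,0, 0.1,-0.9,0,0,0,0, 0.1,-0.9,0,0,0,0, 0.1,-0.9,0,0,0,0]'; python3 -m inch '[0.1,-0.9,0,0,0,0, 0.1,-0.9,0,0,0,0, 0.05,-0.6,0,0,0,0, 0,-0.25,0,0,0,0, 0,0,0,0,0,0, 0,0,0,0,0,0]';  python3 - <<'E'
from h import *
S=ctrl.read_camera("scene");T=ctrl.read_camera("top")
e=ctrl.sense()["eef_pos"];print(e)
for d in((0,0),(.01,0),(0,.01)):print("foot pred S",proj(S,np.array([e[0]+d[0],e[1]+d[1],e[2]-.132])), "rim at TCP",proj(S,np.array([e[0]+d[0],e[1]+d[1],.147])))
a=cv2.resize(S["frame"][240:350,90:230],None,fx=5,fy=5,interpolation=cv2.INTER_CUBIC)
cv2.imwrite("pics/g3.png",cv2.convertScaleAbs(a,alpha=1.5))
cv2.imwrite("pics/top3.png",T["frame"])
E
```

```text
time_s: 6.6
eef_pos: [0.5572, -0.2484, 0.3064]
ee_rot: [-0.001, 1.0, 0.0, -0.001]
wrist_force: [0.5, 1.0, -1.0]
opening: 0.0243
finger_force: 78.5
time_s: 7.35
eef_pos: [0.5483, -0.3524, 0.3073]
ee_rot: [-0.002, 1.0, 0.0, -0.0]
wrist_force: [-0.8, 0.6, -0.4]
opening: 0.0242
finger_force: 78.5
[ 0.5483414  -0.3524664   0.30754837]
foot pred S [144.2813617  316.58696981] rim at TCP [148.16821771 324.84295006]
foot pred S [146.75920905 319.87749991] rim at TCP [150.61162593 328.10453749]
foot pred S [149.00479342 313.74165351] rim at TCP [152.7688428  322.02251355]
```

View pics/g3.png

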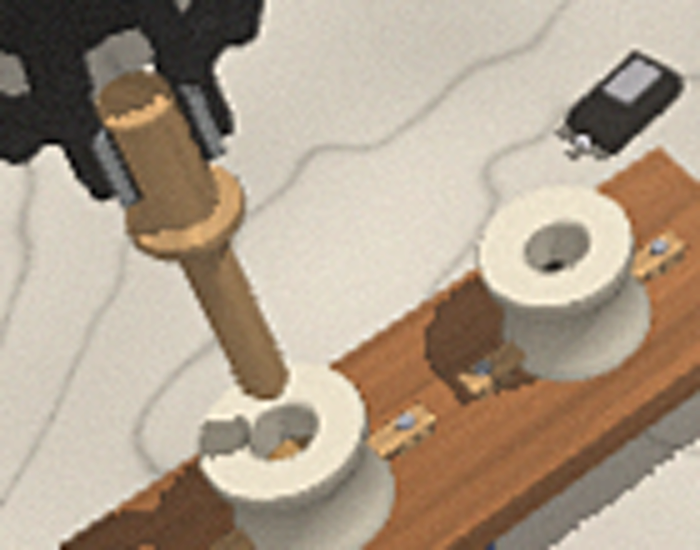

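The foot, at crop (266,388), lines up with the bore at crop (285,429) to within about 1 mm once the height is allowed for. I'll make a small correction and enter, stopping above the stub.

```bash
python3 -m inch '[0.02,-0.03,0,0,0,0, 0,0,0.3,0,0,0, 0,0,0.3,0,0,0, 0,0,0.2,0,0,0, 0,0,0.2,0,0,0, 0,0,0,0,0,0, 0,0,0,0,0,0]'
```

```text
time_s: 8.32
eef_pos: [0.5473, -0.3546, 0.2677]
ee_rot: [-0.001, 1.0, -0.0, 0.0]
wrist_force: [-0.2, -0.3, -0.7]
opening: 0.024
finger_force: 78.5
```

```bash
python3 -m inch '[0,0,0.15,0,0,0, 0,0,0.15,0,0,0, 0,0,0.15,0,0,0, 0,0,0.15,0,0,0]'; python3 -m inch '[0,0,0.15,0,0,0, 0,0,0.15,0,0,0, 0,0,0.15,0,0,0, 0,0,0,0,0,0]'
```

```text
time_s: 8.82
eef_pos: [0.5478, -0.3548, 0.2446]
ee_rot: [-0.001, 1.0, -0.001, 0.001]
wrist_force: [-1.0, 0.9, 15.6]
opening: 0.0245
finger_force: 80.3
time_s: 9.32
eef_pos: [0.547, -0.3544, 0.2245]
ee_rot: [-0.001, 1.0, 0.0, -0.001]
wrist_force: [-0.6, 0.3, -1.8]
opening: 0.0239
finger_force: 78.7
```

```bash
python3 -m inch '[0,0,0.15,0,0,0, 0,0,0.1,0,0,0, 0,0,0,0,0,0, 0,0,0,0,0,0, 0,0,0,0,0,0]'; python3 -m inch '[0,0,-0.3,0,0,0, 0,0,-0.4,0,0,0, 0,0,-0.5,0,0,0, 0,0,-0.6,0,0,0, 0,0,-0.7,0,0,0, 0,0,0,0,0,0, 0,0,0,0,0,0]';  python3 - <<'E'
from h import *
S=ctrl.read_camera("scene")
e=ctrl.sense()["eef_pos"];print(e,"foot pred S",proj(S,np.array([e[0],e[1],e[2]-.132])),"2mm up",proj(S,np.array([e[0],e[1],e[2]-.127])))
a=cv2.resize(S["frame"][240:390,90:290],None,fx=4,fy=4,interpolation=cv2.INTER_CUBIC)
cv2.imwrite("pics/g4.png",cv2.convertScaleAbs(a,alpha=1.7))
E
```

```text
time_s: 9.95
eef_pos: [0.5474, -0.3546, 0.2156]
ee_rot: [-0.001, 1.0, -0.0, 0.0]
wrist_force: [-0.3, 0.6, -1.2]
opening: 0.0242
finger_force: 78.7
time_s: 10.82
eef_pos: [0.5473, -0.3546, 0.315]
ee_rot: [-0.001, 1.0, 0.0, -0.0]
wrist_force: [-0.1, 0.5, -1.9]
opening: 0.0241
finger_force: 78.7
[ 0.54714632 -0.3544892   0.31456736] foot pred S [142.03618146 314.6868399 ] 2mm up [141.32389447 313.18545731]
```

View pics/g4.png

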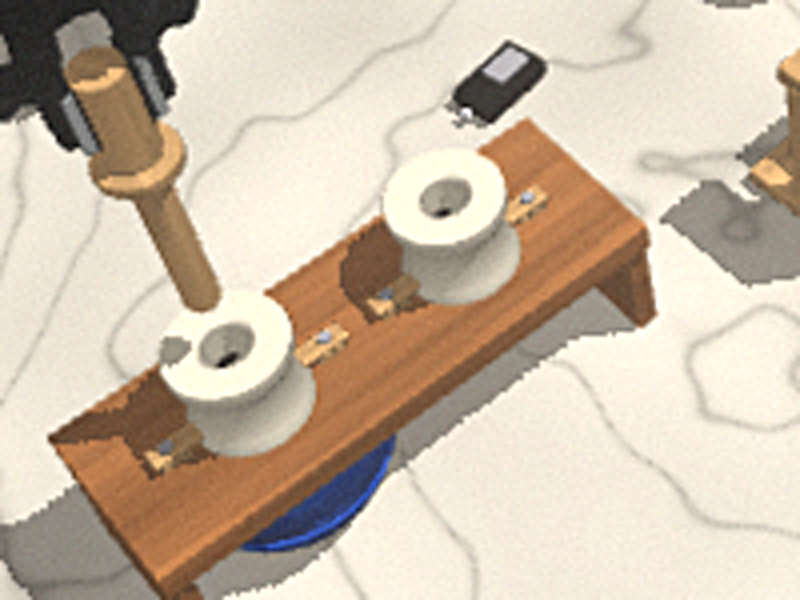

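The bore of the right holder is now empty and dark at crop (230,348). The bowl is in place and the rod hasn't slipped. I'll take it back to the slot.

```bash
python3 -m inch '[-0.1,0.6,0,0,0,0, -0.1,0.9,0,0,0,0, -0.1,0.9,0,0,0,0, -0.1,0.9,0,0,0,0, -0.1,0.9,0,0,0,0, -0.1,0.9,0,0,0,0, -0.1,0.9,0,0,0,0, -0.1,0.9,0,0,0,0]'; python3 -m inch '[-0.1,0.9,0,0,0,0, -0.1,0.9,0,0,0,0, -0.05,0.6,0,0,0,0, 0,0.2,0,0,0,0, 0,0,0,0,0,0, 0,0,0,0,0,0]'
```

```text
time_s: 11.88
eef_pos: [0.578, -0.0772, 0.3146]
ee_rot: [-0.001, 1.0, 0.0, -0.001]
wrist_force: [0.1, 0.4, -1.1]
opening: 0.0238
finger_force: 78.7
time_s: 12.62
eef_pos: [0.5881, 0.0247, 0.3152]
ee_rot: [-0.001, 1.0, -0.0, -0.0]
wrist_force: [-0.3, -0.8, -0.6]
opening: 0.0246
finger_force: 78.7
```

```bash
python3 -m inch '[-0.02,0.1,0,0,0,0, 0,0,0.5,0,0,0, 0,0,0.5,0,0,0, 0,0,0.3,0,0,0, 0,0,0.3,0,0,0, 0,0,0.2,0,0,0, 0,0,0,0,0,0]'
```

```text
time_s: 13.5
eef_pos: [0.5888, 0.0295, 0.243]
ee_rot: [-0.001, 1.0, 0.0, -0.0]
wrist_force: [-1.2, 0.5, -1.5]
opening: 0.0239
finger_force: 78.7
```

Foot is in the slot with no contact; I'll lower to just above the hanging height.

```bash
python3 -m inch '[0,0,0.4,0,0,0, 0,0,0.4,0,0,0, 0,0,0.4,0,0,0, 0,0,0.4,0,0,0, 0,0,0.3,0,0,0, 0,0,0.2,0,0,0, 0,0,0.1,0,0,0, 0,0,0,0,0,0]'
```

```text
time_s: 14.5
eef_pos: [0.589, 0.0296, 0.1554]
ee_rot: [-0.001, 1.0, 0.0, 0.0]
wrist_force: [-0.1, -0.7, -0.9]
opening: 0.024
finger_force: 78.7
```

```bash
python3 -m inch '[0,0,0.05,0,0,0, 0,0,0.03,0,0,0, 0,0,0,0,0,0, 0,0,0,0,0,0]'; python3 -m inch '[0,0,0,0,0,0, 0,0,0,0,0,0, 0,0,0,0,0,0, 0,0,0,0,0,0, 0,0,0,0,0,0, 0,0,0,0,0,0]' 60; python3 -m inch '[0,0,-0.4,0,0,0, 0,0,-0.5,0,0,0, 0,0,-0.6,0,0,0, 0,0,-0.8,0,0,0, 0,0,-0.8,0,0,0, 0,0,-0.5,0,0,0, 0,0,0,0,0,0, 0,0,0,0,0,0]';  python3 - <<'E'
from h import *
S=ctrl.read_camera("scene")["frame"]
o=np.zeros((440,800,3),np.uint8)
o[:,:400]=cv2.resize(S[200:310,260:360],(400,440),interpolation=cv2.INTER_CUBIC);o[:,400:]=cv2.resize(S[290:400,110:210],(400,440),interpolation=cv2.INTER_CUBIC)
cv2.imwrite("pics/g5.png",cv2.convertScaleAbs(o,alpha=1.7))
E
```

```text
time_s: 15.0
eef_pos: [0.5891, 0.0295, 0.1523]
ee_rot: [-0.001, 1.0, 0.0, 0.0]
wrist_force: [0.4, -1.3, 2.5]
opening: 0.0241
finger_force: 78.8
time_s: 15.75
eef_pos: [0.589, 0.0295, 0.1521]
ee_rot: [-0.001, 1.0, -0.0, -0.0]
wrist_force: [0.9, -0.6, -0.2]
opening: 0.0604
finger_force: 0.0
time_s: 16.75
eef_pos: [0.5888, 0.0295, 0.2952]
ee_rot: [-0.001, 1.0, -0.0, -0.0]
wrist_force: [-0.5, -1.0, -0.5]
opening: 0.0598
finger_force: 0.0
```

View pics/g5.png

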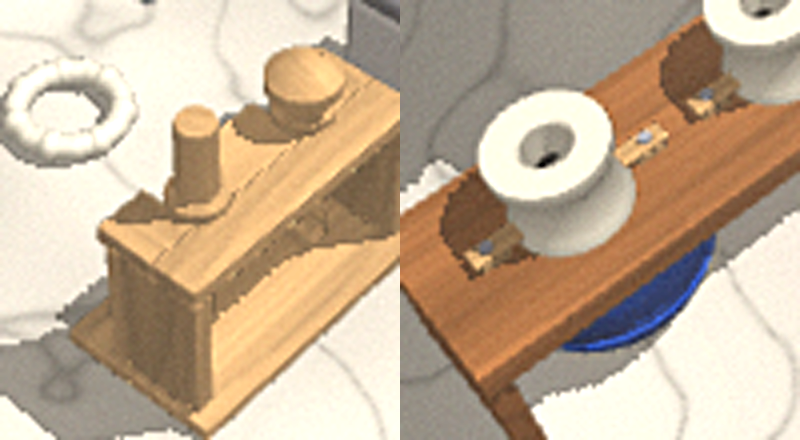

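The rod hangs upright in its slot as before (grip top at crop (196,118)), the bore is empty at (545,150), and the bowl hasn't moved. I'm handing in.

```bash
python3 -c "
from bench import ctrl;print(ctrl.sign_off())"
```

```text
the job is handed in; nothing more can be done
None
```

I pushed the stub out of the right-hand holder and hung the rod back upright in the rack's right slot, then handed the job in at about 17 s with no verdict returned; the bore is empty, but I never saw the stub itself in the bowl.

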